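Line up the bottles by size on the ledge

TASK

Stand the four screw-cap bottles (red, blue, brown and green) upright on the low wooden ledge, one in the middle of each of its four round felt pads, lined up in order of size: the smallest on the pad next to the green needle tin, the largest on the pad next to the tan sanding block. Leave the eraser and the black clip where they are.

Things in the scene. Friction and masses are not known exactly. Their poses are not given: they have to be found in the camera images.
- red_bottle: a small red bottle with a black cap and pale label, the smallest of the four, standing, 52 mm tall in all; round body 32 mm in diameter, straight up to a height of about 33 mm, then a shoulder; cap 21 mm in diameter, the top 9 mm. Grasp round the body from above. Origin on its axis at the underside; z up; yaw is of no importance
- blue_bottle: a small navy blue bottle with a white cap and pale label, the second smallest of the four, standing, 58 mm tall in all; round body 38 mm in diameter, straight up to a height of about 36 mm, then a shoulder; cap 25 mm in diameter, the top 10 mm. Grasp round the body from above. Origin on its axis at the underside; z up; yaw is of no importance
- brown_bottle: a small dark brown bottle with a black cap and pale label, the second largest of the four, standing, 62 mm tall in all; round body 42 mm in diameter, straight up to a height of about 38 mm, then a shoulder; cap 27 mm in diameter, the top 11 mm. Grasp round the body from above. Origin on its axis at the underside; z up; yaw is of no importance
- green_bottle: a small green bottle with a black cap and pale label, the largest of the four, standing, 74 mm tall in all; round body 48 mm in diameter, straight up to a height of about 46 mm, then a shoulder; cap 32 mm in diameter, the top 14 mm. Grasp round the body from above. Origin on its axis at the underside; z up; yaw is of no importance
- ledge: a low fixed wooden board, 76 mm (its x) by 300 mm (its y) and 12 mm high, with four flat, brass-rimmed grey felt pads of 52 mm diameter in a row on top, centred at x = 0, y = -112.5, -37.5, +37.5 and +112.5 mm in its frame. Origin at the centre of its underside, z up; pads 12 mm above it. It lies crosswise in front of the robot, turned by up to 0.3 rad
- needle_tin: a flat dark green tin, 75 mm (across the ledge) by 41 by 16 mm high, fixed on the bench just beyond one end of the ledge, 190 mm from the ledge's centre along its y: at either end, it changes from start to start. It marks the end for the smallest bottle. Origin at the centre of its underside, z up
- sanding_block: a tan sanding block, 86 mm (across the ledge) by 49 by 26 mm high, fixed on the bench just beyond the other end of the ledge, 190 mm from the ledge's centre. It marks the end for the largest bottle. Origin at the centre of its underside, z up
- eraser: a loose blue and white eraser, 19 by 42 by 12 mm high, lying on the bench to the left of the work; stays where it is. Origin at the centre of its underside
- black_clip: a loose black bulldog clip, 38 by 32 by 14 mm high, lying on the bench to the right of the work; stays where it is. Origin at the centre of its underside
There are look-alikes about, which are no part of the job. What is shaped like the blue_bottle but purple or yellow is not meant.

How it is judged (in metres and radians):
At the end, for the whole second after the job is handed in: From the needle tin on: red, blue, brown, green bottle, one on each pad, each axis within 13 mm of its pad's centre along and across the ledge, underside 8 to 18 mm above the bench, upright to 0.12 rad, let go and at rest (0.02 m/s, 0.3 rad/s) (((y of needle_tin in the frame of ledge above 0 m and y of red_bottle in the frame of ledge between 0.0995 and 0.1255 m and y of blue_bottle in the frame of ledge between 0.0245 and 0.0505 m and y of brown_bottle in the frame of ledge between -0.0505 and -0.0245 m and y of green_bottle in the frame of ledge between -0.1255 and -0.0995 m) or (y of needle_tin in the frame of ledge below 0 m and y of red_bottle in the frame of ledge between -0.1255 and -0.0995 m and y of blue_bottle in the frame of ledge between -0.0505 and -0.0245 m and y of brown_bottle in the frame of ledge between 0.0245 and 0.0505 m and y of green_bottle in the frame of ledge between 0.0995 and 0.1255 m)) and x of red_bottle in the frame of ledge between -0.013 and 0.013 m and z of red_bottle in the frame of ledge between 0.008 and 0.018 m and angle between each of red_bottle, blue_bottle, brown_bottle, green_bottle's own z axis and vertical below 0.12 rad and linear speed of each of red_bottle, blue_bottle, brown_bottle, green_bottle below 0.02 m/s and angular speed of each of red_bottle, blue_bottle, brown_bottle, green_bottle below 0.3 rad/s and contact force between each of red_bottle, blue_bottle, brown_bottle, green_bottle and the fingers below 0.1 N and x of blue_bottle in the frame of ledge between -0.013 and 0.013 m and z of blue_bottle in the frame of ledge between 0.008 and 0.018 m and x of brown_bottle in the frame of ledge between -0.013 and 0.013 m and z of brown_bottle in the frame of ledge between 0.008 and 0.018 m and x of green_bottle in the frame of ledge between -0.013 and 0.013 m and z of green_bottle in the frame of ledge between 0.008 and 0.018 m); the robot touches nothing.
It fails at once if the eraser is shifted by more than 25 mm (distance of eraser from where it was at the start of the episode above 0.025 m).
It fails at once if the black clip is shifted by more than 25 mm (distance of black_clip from where it was at the start of the episode above 0.025 m).
It also fails if it takes over 96 s, if anything falls off the work surface, if the arm or the gripper's body presses on something with over 40 N, if the wrist force passes 120 N, or if a joint passes its speed limit or range.

ROBOT

A 7-joint arm with a two-finger parallel gripper is mounted at the origin on a cart in front of the work surface, level with it; the furniture and walls round the work are solid. World frame = base frame: x ahead of the robot, y to its left, z up, the work surface at z = 0. Lengths are in m, angles in degrees, forces in N, time in s.
With the tool pointing down it reaches from about 0.4 to 0.85 m from the base axis. Payload 10.4 kg.
Tool frame: the origin (TCP) lies between the finger pads; the fingertips stand 11 mm ahead of it and the grasp point (between the pads) lies 8 mm behind it (robot.tip_extent is the distance from the TCP to the fingertips, in m); z points along the fingers, y is the direction in which the jaws open and shut (so a half turn about z gives the same grasp; the last joint's range is limited). The gripper opens to 87 mm and grips with 3 to 60 N. Pads are 19 mm wide; open, the fingers measure 117 mm over their backs; the gripper's body (75 mm by 190 mm) begins 51 mm behind the grasp point.
Start: joints at [-75.608, 19.034, -3.707, 83.658, 1.238, 77.344, -5.071], TCP at [0.169, 0.602, 0.234] pointing down, gripper open.
Joint ranges: [-148.97, 148.97], [-28.65, 121.19], [-84.17, 76.75], [9.2, 138.47], [-72.65, 252.65], [3.7, 117.97], [-149.18, 149.18]. Speed limits (degrees/s): [127.2, 127.2, 159.86, 159.86, 180, 180, 180].

INTERFACE

Orientations are given as [roll, pitch, yaw] about the fixed x, y, z axes, in that order (R = Rz(yaw) Ry(pitch) Rx(roll)).
In Python, from station import monitor, cams, robot, models gives the robot as it stands.
- The arm moves only by the tool carry_out, never from a script. Its argument "motion" is a list that holds one entry, the list of rows, each a list of 4 numbers: the shift along the tool's x, y, z in mm, then the turn about the tool's z in degrees. A call has 1 to 10 rows; each row shifts and turns the pose as measured when the row begins, along the tool's axes as they then stand; what a row does not reach is not made up. A row lasts 1/10 s, in which the tool goes at most 50 mm and 8.59 degrees, less where a joint would pass 70% of its speed; a pose out of reach is approached as far as the arm can. A call with a gripper value outside its range is refused whole. "jaw" is the opening, from -1 (shut) to 1 (fully open), set as the call begins (left out, the last holds). The fingers move at their own pace and stop on an object; "squeeze" is the grip in N (left out, the last holds). Time passes only in rows, so rows that do not move let the fingers close. It gives the time, the measured TCP pose, the force and the opening at its end, in the units of the state.
- monitor.state(): the state, without advancing time (a new reading comes with each control period).
- cams.get_image(name): name is "scene" or "top"; returns the picture (384x512x3 uint8, red, green, blue); there is no depth.
- cams.get_calibration(name): a dict with "fx", "fy", "cx", "cy" (pixels), "eye" and "rotation" of the camera in the world. Camera axes: x right, y down, z forward; pixel columns grow to the right and rows downward; lengths in m; the calibration is good to about 2 mm. A picture is of the moment at which its call begins. get_calibration takes no time and is no camera call.
- robot.hand_in(): hands the job in, once; it reports no verdict.
Trained networks look in the newest picture that a camera, given by its name, has taken for a name from the list of things; names that differ only in an ending like _2 or _b are one class to them, and where a whole thing is asked for, a point or a joint stands for the part that bears it (a point fixed in the world has none). Each returns a list of dicts, best first, with "p" (0 to 1); they miss things now and then, are a little off and sometimes report something else, mostly with a low value. They report only what shows in the picture. A call takes as long as a camera call. They do not tell look-alikes from the thing itself.
- models.search_frame(label, camera): "bbox" ([centre column, centre row, width, height] in pixels, round what is visible of it).
- models.place_of(label, camera): "position" ([column, row] in pixels: a listed point, or the origin of a listed thing).
The state is a dict: "time_s": time; "joint_positions": joint angles; "joint_vel": joint speeds; "joint_efforts": joint torques, N m; "eef_pos": TCP position; "orientation": TCP orientation; "contact_force": force on the tool from outside, world axes, zero at the start; "torque": the same for the moment, N m; "finger_gap": finger opening in m.
Only numpy, scipy, OpenCV 4.12 (cv2) and the standard library are available. Lean on these libraries where they do the work, as an engineer would, in place of code of your own. Each camera call takes 0.05 s, during which the arm holds its last target.

## Working session

There is one attempt and no reset: what is moved stays moved. The work goes in short steps, Python scripts to look and compute and a tool call to move; the robot and the scene stay as the last step left them, time stands still between calls to the robot, and variables do not carry over. Pictures are saved under pics/ and viewed, and the job is handed in when it is done.

Besides the shell and the picture viewer there is one more tool, called after "Request:" by a JSON object that holds its "method" and its "body". carry_out: Moves the arm, as the interface text tells. Its arguments: {"type":"object","properties":{"motion":{"type":"array","items":{"type":"array","items":{"type":"array","items":{"type":"number"}}}},"jaw":{"type":"number"},"squeeze":{"type":"number"}},"required":["motion"]}

```bash
mkdir -p pics; ls; cat > h.py <<'E'
import sys; sys.path.insert(0,'.')
import numpy as np, cv2
from station import monitor, cams, robot, models
def snap(n,f):
    im=cams.get_image(n); cv2.imwrite('pics/'+f,cv2.cvtColor(im,cv2.COLOR_RGB2BGR)); return im
def ray(n,p):
    c=cams.get_calibration(n); R=np.array(c['rotation']); 
    d=R@np.array([(p[0]-c['cx'])/c['fx'],(p[1]-c['cy'])/c['fy'],1.]); return np.array(c['eye']),d
def atz(n,p,z):
    e,d=ray(n,p); return e+d*(z-e[2])/d[2]
def proj(n,X):
    c=cams.get_calibration(n); R=np.array(c['rotation']); q=R.T@(np.array(X)-np.array(c['eye'])); return np.array([c['fx']*q[0]/q[2]+c['cx'],c['fy']*q[1]/q[2]+c['cy']])
def tri(p1,p2):
    e1,d1=ray('scene',p1);e2,d2=ray('top',p2)
    d1/=np.linalg.norm(d1);d2/=np.linalg.norm(d2)
    A=np.stack([d1,-d2],1);t=np.linalg.lstsq(A,e2-e1,rcond=None)[0]
    a=e1+t[0]*d1;b=e2+t[1]*d2
    return (a+b)/2,np.linalg.norm(a-b)
E
python3 - <<'E'
from h import *
snap('scene','s0.png');snap('top','t0.png')
for n in('scene','top'):
    c=cams.get_calibration(n);print(n,c)
    for l in ['red_bottle','blue_bottle','brown_bottle','green_bottle','ledge','needle_tin','sanding_block','eraser','black_clip']:
        print(l,[(np.round(d['position'],1).tolist(),round(d['p'],2)) for d in models.place_of(l,n)][:5])
s=monitor.state();print(s)
E
```

```text
pics
scene {'fx': 362.3018965454535, 'fy': 362.3018965454535, 'cx': 254.94358972098482, 'cy': 187.321289624645, 'eye': array([-0.05322623, -0.73639439,  0.76613369]), 'rotation': array([-128.10380691,   -0.92829009,  -36.22891369])}
red_bottle [([300.2, 259.4], 0.6)]
blue_bottle [([251.7, 220.4], 0.75), ([268.2, 207.9], 0.65), ([282.2, 226.8], 0.56), ([220.8, 223.2], 0.53), ([221.2, 130.5], 0.43)]
brown_bottle []
green_bottle [([222.7, 191.3], 0.84)]
ledge [([302.7, 191.9], 0.92)]
needle_tin [([334.6, 232.8], 0.76)]
sanding_block [([275.7, 164.8], 0.76)]
eraser [([221.6, 132.2], 0.45)]
black_clip [([386.1, 266.7], 0.43)]
top {'fx': 365.3536453416573, 'fy': 365.3536453416573, 'cx': 252.58161093414253, 'cy': 198.1141706786252, 'eye': array([2.81367481e-01, 2.22893235e-04, 1.27302145e+00]), 'rotation': array([-169.08380751,    0.86657737,  -91.22574232])}
red_bottle [([338.8, 216.6], 0.66)]
blue_bottle [([276.2, 201.0], 0.64), ([305.7, 211.5], 0.63), ([270.3, 252.6], 0.62), ([280.2, 230.0], 0.42)]
brown_bottle [([178.4, 224.8], 0.7)]
green_bottle [([234.4, 225.8], 0.75), ([328.0, 178.7]
[... 213 characters left out ...]
_s': 1.0, 'joint_positions': array([-75.61118834,  19.032753  ,  -3.70642992,  83.65753471,
         1.23541759,  77.34553204,  -5.0715976 ]), 'joint_vel': array([-0.04827132,  0.03113914,  0.00989005, -0.02281795, -0.0201148 ,
        0.01773211,  0.07260343]), 'joint_efforts': array([ 1.73263674e-03, -6.23057199e+01,  2.59631057e-02, -3.90137851e+01,
       -6.10747864e-02,  3.15049442e-02, -1.54269873e-05]), 'eef_pos': array([0.16893397, 0.60174528, 0.23358563]), 'orientation': array([ 1.79996247e+02, -2.86600562e-03,  1.64314518e+02]), 'contact_force': array([ 0.18683412,  0.3632215 , -0.77299367]), 'torque': array([0.02366893, 0.01455758, 0.01934897]), 'finger_gap': 0.08724168638275495}
```

```bash
python3 - <<'E'
import re
s=open('h.py').read()
s=s.replace("R=np.array(c['rotation'])","R=Rot.from_euler('xyz',c['rotation'],degrees=True).as_matrix()").replace("import numpy as np, cv2","import numpy as np, cv2\nfrom scipy.spatial.transform import Rotation as Rot")
open('h.py','w').write(s)
import cv2
a=cv2.imread('pics/s0.png')[90:290,190:410];cv2.imwrite('pics/s0c.png',cv2.resize(a,None,fx=3.6,fy=3,interpolation=2)[:600,:800])
b=cv2.imread('pics/t0.png')[130:280,160:360];cv2.imwrite('pics/t0c.png',cv2.resize(b,None,fx=4,fy=4,interpolation=2))
E
```

```text
(no output)
```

View pics/s0.png

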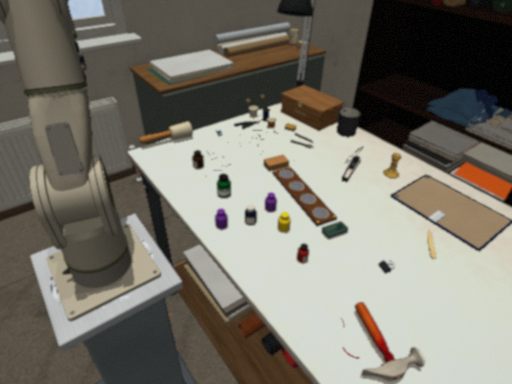

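View pics/t0.png

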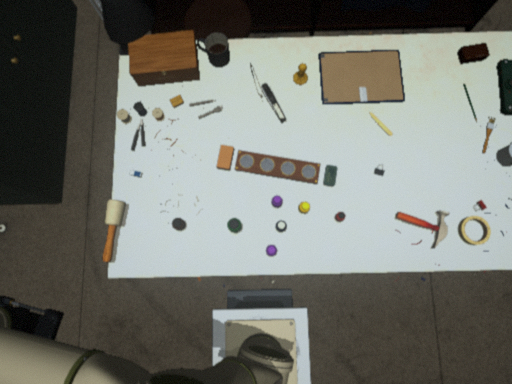

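View pics/t0c.png

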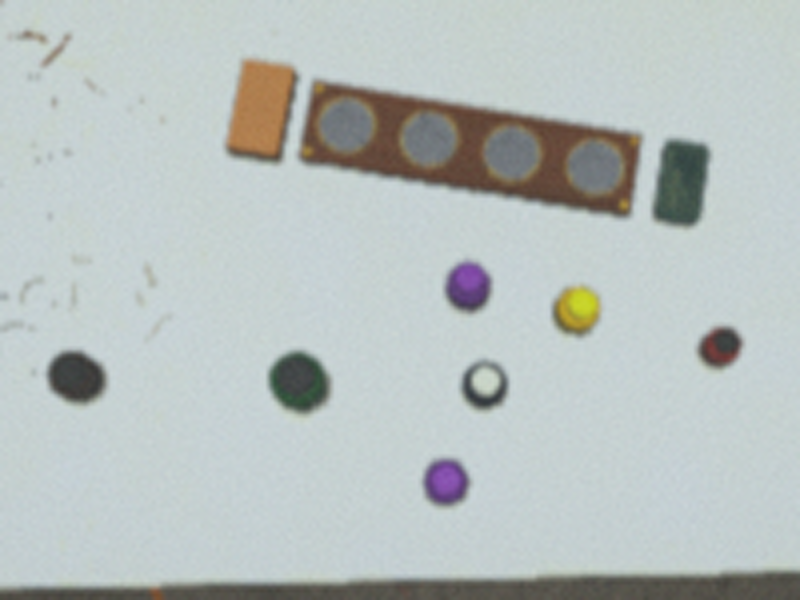

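View pics/s0c.png

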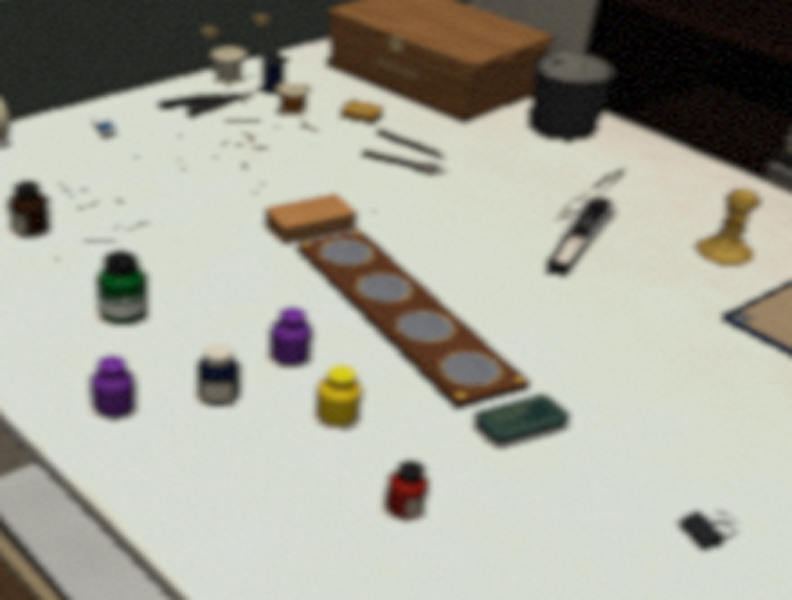

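```bash
cat > seg.py <<'E'
from h import *
H={'red':(.0,.052,.016,.033,.0105,.009),'blue':(0,.058,.019,.036,.0125,.010),'brown':(0,.062,.021,.038,.0135,.011),'green':(0,.074,.024,.046,.016,.014)}
def circ(x,y,z,r):
    t=np.linspace(0,2*np.pi,40,endpoint=False); return np.stack([x+r*np.cos(t),y+r*np.sin(t),z+0*t],1)
def hull(n,name,x,y,z0):
    _,h,r,hb,rc,hc=H[name]
    P=np.concatenate([circ(x,y,z0,r),circ(x,y,z0+hb,r),circ(x,y,z0+h-hc,rc),circ(x,y,z0+h,rc)])
    q=np.array([proj(n,p) for p in P]);return q
def mask_at(im,p,w,mode):
    # mask of non-background near p
    x,y=int(round(p[0])),int(round(p[1]));c=im[y-w:y+w+1,x-w:x+w+1].astype(float)
    return c,(x-w,y-w)
E
python3 - <<'E'
from seg import *
S=cv2.cvtColor(cv2.imread('pics/s0.png'),cv2.COLOR_BGR2RGB);T=cv2.cvtColor(cv2.imread('pics/t0.png'),cv2.COLOR_BGR2RGB)
ims={'scene':S,'top':T}
sp=[(286.4,174),(296.7,186),(308.3,198.7),(320.8,213)]
tp=[(246.75,161.25),(267.25,164.5),(288,168),(308.75,171.5)]
def blob(im,p,f,w):
    x,y=int(round(p[0])),int(round(p[1]));c=im[y-w:y+w+1,x-w:x+w+1].astype(float)
    m=f(c).astype(np.uint8);n,l,st,ce=cv2.connectedComponentsWithStats(m,connectivity=4)
    k=min(range(1,n),key=lambda i:np.hypot(*(ce[i]-w))-0.05*st[i,4])
    return ce[k]+[x-w,y-w],st[k,2:].tolist()
grey=lambda c:(c[...,2]>c[...,0]*0.9)&(c.sum(2)>200)
pads=[]
for a,b in zip(sp,tp):
    A,sa=blob(S,a,grey,11);B,sb=blob(T,b,grey,9)
    X,e=tri(A,B);print('pad',A.round(1),sa,B.round(1),sb,X.round(4),round(e,4),atz('scene',A,.012).round(4),atz('top',B,.012).round(4));pads.append(X)
# bottles: silhouette
dark=lambda c:(c.min(2)<110)
bs={'red':((300,255),(340,217)),'blue':((251,214),(281,226)),'brown':((198,159),(179,224.5)),'green':((224,186),(235,225))}
from scipy.optimize import least_squares
for k,(a,b) in bs.items():
    A,sa=blob(S,a,dark,20);B,sb=blob(T,b,dark,14)
    def cen(n,x):
        q=hull(n,k,*x).astype(np.float32);hh=cv2.convexHull(q);m=cv2.moments(hh);return np.array([m['m10'],m['m01']])/m['m00'],q.min(0),q.max(0)
    f=lambda x:np.r_[cen('scene',x)[0]-A,cen('top',x)[0]-B]
    x0=np.r_[atz('top',B,.03)[:2],0]
    r=least_squares(f,x0,diff_step=1e-3,x_scale=.1)
    f2=lambda x:f([x[0],x[1],0]);r2=least_squares(f2,x0[:2],diff_step=1e-3,x_scale=.1)
    print(k,A.round(1),sa,B.round(1),sb,'xyz',r.x.round(4),r.fun.round(2),'z0',r2.x.round(4),r2.fun.round(2),[ (cen(n,r.x)[2]-cen(n,r.x)[1]).round(1) for n in ims])
for l,s,t in [('tin',(334.6,232.8),(326.9,175.9)),('block',(275.7,164.8),(226.7,158)),('purple_near ledge',(270.5,201),(277,201.5)),('yellow',(284,221),(304,207)),('purple2',(221,217),(271,250))]:
    print(l,tri(s,t),)
for l,t in [('purple1',(277,201.2)),('yellow',(304.3,207)),('purple2',(271.3,250.5)),('eraser',(135.5,173)),('clip',(379.5,170))]: print(l,atz('top',t,.03))
E
```

```text
pad [285.7 173.7] [12, 7, 65] [246.1 160.8] [13, 12, 119] [0.6622 0.0343 0.0104] 0.0 [0.6607 0.0326 0.012 ] [0.6617 0.0343 0.012 ]
pad [296.3 185.4] [12, 8, 73] [266.8 164.3] [13, 12, 120] [ 0.6471 -0.0395  0.0113] 0.0004 [ 0.6468 -0.0402  0.012 ] [ 0.6468 -0.0394  0.012 ]
pad [307.7 198.4] [14, 8, 84] [287.4 167.7] [13, 13, 119] [ 0.6326 -0.1126  0.0109] 0.0004 [ 0.6313 -0.1135  0.012 ] [ 0.6324 -0.1126  0.012 ]
pad [320.3 212.4] [14, 10, 101] [308.3 171.4] [13, 12, 123] [ 0.6172 -0.1863  0.0115] 0.0006 [ 0.6171 -0.1868  0.012 ] [ 0.6168 -0.186   0.012 ]Traceback (most recent call last):
  File "<stdin>", line 26, in <module>
    return func(*args, **kwargs)
    result = trf(vector_fun.fun, vector_fun.jac, x0, f0, J0, lb, ub, ftol, xtol,
                 gtol, max_nfev, x_scale, loss_function, tr_solver,
                 tr_options.copy(), verbose, callback=callback_wrapped)
    return trf_no_bounds(
        fun, jac, x0, f0, J0, ftol, xtol, gtol, max_nfev, x_scale,
        loss_function, tr_solver, tr_options, verbose, callback=callback)
    J = jac(x)
    self._update_jac()
    ~~
[... 776 characters left out ...]
                  ~~~~~~~~^^^^^^^^^^^^^^^^^^^^^^^^^^^^^^
    return np.atleast_1d(self.fun(x))
                         ~~~~~~~~^^^
    return self.f(x, *self.args, **self.kwargs)
           ~~~~~~^^^^^^^^^^^^^^^^^^^^^^^^^^^^^^
  File "<stdin>", line 24, in <lambda>
  File "<stdin>", line 23, in cen
  File "seg.py", line 8, in hull
    q=np.array([proj(n,p) for p in P]);return q
                ~~~~^^^^^
  File "h.py", line 13, in proj
    c=cams.get_calibration(n); R=Rot.from_euler('xyz',c['rotation'],degrees=True).as_matrix(); q=R.T@(np.array(X)-np.array(c['eye'])); return np.array([c['fx']*q[0]/q[2]+c['cx'],c['fy']*q[1]/q[2]+c['cy']])
ValueError: time passes only in moves, steps and waits
```

```bash
python3 - <<'E'
s=open('h.py').read()
s=s.replace("cams.get_calibration(n)","cal(n)").replace("def snap","_C={'scene':dict(fx=362.3018965,fy=362.3018965,cx=254.9435897,cy=187.3212896,eye=[-0.05322623,-0.73639439,0.76613369],rotation=[-128.10380691,-0.92829009,-36.22891369]),'top':dict(fx=365.3536453,fy=365.3536453,cx=252.5816109,cy=198.1141707,eye=[2.81367481e-01,2.22893235e-04,1.27302145],rotation=[-169.08380751,0.86657737,-91.22574232])}\ndef cal(n): return _C[n]\ndef snap",1)
open('h.py','w').write(s)
E
cat > bot.py <<'E'
from seg import *
from scipy.optimize import least_squares
def blob(im,p,f,w):
    x,y=int(round(p[0])),int(round(p[1]));c=im[y-w:y+w+1,x-w:x+w+1].astype(float)
    m=f(c).astype(np.uint8);n,l,st,ce=cv2.connectedComponentsWithStats(m,connectivity=4)
    k=min(range(1,n),key=lambda i:np.hypot(*(ce[i]-w))-0.05*st[i,4])
    mm=cv2.morphologyEx((l==k).astype(np.uint8),cv2.MORPH_CLOSE,np.ones((3,3)))
    cs,_=cv2.findContours(mm,cv2.RETR_EXTERNAL,cv2.CHAIN_APPROX_NONE);mk=np.zeros_like(mm);cv2.drawContours(mk,[cv2.convexHull(max(cs,key=cv2.contourArea))],0,1,-1)
    ys,xs=np.nonzero(mk)
    return np.array([xs.mean(),ys.mean()])+[x-w,y-w],[int(np.ptp(xs)+1),int(np.ptp(ys)+1)]
def rotmask(c): # differs from white bench
    return (c.min(2)<120)|(c.max(2)-c.min(2)>60)
def cen(n,k,x):
    q=hull(n,k,*x).astype(np.float32);hh=cv2.convexHull(q);m=cv2.moments(hh);return np.array([m['m10'],m['m01']])/m['m00'],np.ptp(q,axis=0)
def fit(k,A,B):
    f=lambda x:np.r_[cen('scene',k,x)[0]-A,cen('top',k,x)[0]-B]
    x0=np.r_[atz('top',B,.03)[:2],0]
    r=least_squares(f,x0,diff_step=1e-2,x_scale=.1)
    r2=least_squares(lambda x:f([x[0],x[1],0]),x0[:2],diff_step=1e-2,x_scale=.1)
    return r,r2
E
python3 - <<'E'
from bot import *
S=cv2.cvtColor(cv2.imread('pics/s0.png'),cv2.COLOR_BGR2RGB);T=cv2.cvtColor(cv2.imread('pics/t0.png'),cv2.COLOR_BGR2RGB)
bs={'red':((302,255),(340,217)),'blue':((251,214),(281,226)),'brown':((198,159),(179,224.5)),'green':((224,186),(235,225))}
for k,(a,b) in bs.items():
    A,sa=blob(S,a,rotmask,16);B,sb=blob(T,b,rotmask,12)
    r,r2=fit(k,A,B)
    print(k,A.round(1),sa,B.round(1),sb,'xyz',r.x.round(4),r.fun.round(2),'z0',r2.x.round(4),r2.fun.round(2),[cen(n,k,r.x)[1].round(1) for n in('scene','top')])
for l,s,t in [('tin',(334.6,232.8),(326.9,175.9)),('block',(275.7,164.8),(226.7,158))]:print(l,tri(s,t))
for l,t in [('purple1',(277,201.2)),('yellow',(304.3,207)),('purple2',(271.3,250.5)),('eraser',(136,173)),('clip',(379.5,170)),('tin',(330,175)),('block',(225.5,157))]: print(l,atz('top',t,.03).round(3))
E
```

```text
red [302.6 253.4] [12, 19] [339.5 216.5] [10, 10] xyz [ 0.4524 -0.2851 -0.0013] [-0.06  0.01  0.04 -0.06] z0 [ 0.4519 -0.2853] [-0.07 -0.17  0.2   0.01] [array([13. , 20.5], dtype=float32), array([11.4, 10.5], dtype=float32)]
blue [250.3 216.5] [12, 16] [280.6 226.4] [11, 10] xyz [ 0.4235 -0.0811 -0.0067] [-0.23  0.04  0.12 -0.23] z0 [ 0.4216 -0.0831] [-0.34 -0.98  0.85  0.09] [array([12.6, 21.3], dtype=float32), array([11.6, 12.1], dtype=float32)]
brown [197.6 159.8] [12, 18] [178.6 223.9] [14, 13] xyz [ 0.4396  0.2718 -0.0025] [-0.15  0.02  0.06 -0.13] z0 [0.4389 0.2706] [-0.19 -0.36  0.24 -0.05] [array([12.4, 19.5], dtype=float32), array([14.4, 13.4], dtype=float32)]
green [223.5 186.2] [14, 24] [234.3 225.1] [15, 15] xyz [ 0.4299  0.0786 -0.0026] [-0.05  0.01  0.02 -0.05] z0 [0.4292 0.0777] [-0.1  -0.39  0.26  0.05] [array([15. , 25.3], dtype=float32), array([14.8, 15.4], dtype=float32)]
tin (array([ 0.60777308, -0.25814132, -0.01422001]), np.float64(0.005753879597252858))
block (array([0.67560761, 0.10523834, 0.00379569]), np.float64(0.002281765057412174))
purple1 [ 0.509 -0.07   0.03 ]
yellow [ 0.486 -0.163  0.03 ]
purple2 [ 0.34  -0.045  0.03 ]
eraser [0.622 0.423 0.03 ]
clip [ 0.611 -0.432  0.03 ]
tin [ 0.597 -0.259  0.03 ]
block [0.672 0.107 0.03 ]
```

Identification (full picture, scene / top pixels): 
- Red bottle: (302,253) / (339,216). 
- Blue bottle: navy with a white cap and pale label, at (250,215) / (281,226). 
- Look-alikes left alone: purple at (270,201) / (277,201) and (221,217) / (271,250), yellow at (284,221) / (304,207). 
- Brown bottle: (198,160) / (179,224). 
- Green bottle: (223,186) / (234,225). 

The crops above show the navy body, white cap and label of the blue one clearly. The tin is at the right-hand (−y) end of the ledge and the block at the +y end. So green goes to (.662,.034), brown to (.647,−.0395), blue to (.632,−.113) and red to (.617,−.186).

First turn the tool so the jaws lie across the ledge (yaw 78.5), then go to brown.

Request:
{"method": "carry_out", "body": {"motion": [[[0,0,0,8.5],[0,0,0,8.5],[0,0,0,8.5],[0,0,0,8.5],[0,0,0,8.5],[0,0,0,8.5],[0,0,0,8.5],[0,0,0,8.5],[0,0,0,8.5],[0,0,0,8.5]]], "jaw": 1, "squeeze": 20}}

```text
time_s: 2.0
eef_pos: [0.1689, 0.6017, 0.2336]
orientation: [-180.0, -0.0, 78.2]
contact_force: [0.2, -0.3, 0.1]
finger_gap: 0.0868
```

```bash
cat > go.py <<'E'
from h import *
def go(*t):
    s=monitor.state();p=s['eef_pos'];R=Rot.from_euler('xyz',s['orientation'],degrees=True).as_matrix()
    print('t',round(s['time_s'],2),'pos',p.round(4),'ori',s['orientation'].round(1),'gap',round(s['finger_gap'],4),'F',s['contact_force'].round(1))
    for x in t:
        d=R.T@(np.array(x)-p)*1000;print('->',x,'tool shift mm',d.round(1),'len',np.linalg.norm(d).round())
E
python3 -c "
from go import *
go((.4392,.2715,.16),(.4392,.2715,.02))"
```

```text
t 2.0 pos [0.1689 0.6017 0.2336] ori [-180.    -0.    78.2] gap 0.0868 F [ 0.2 -0.3  0.1]
-> (0.4392, 0.2715, 0.16) tool shift mm [-267.8  332.2   73.5] len 433.0
-> (0.4392, 0.2715, 0.02) tool shift mm [-267.9  332.3  213.5] len 477.0
```

Request:
{"method": "carry_out", "body": {"motion": [[[-27,33,7,0],[-27,33,7,0],[-27,33,7,0],[-27,33,7,0],[-27,33,7,0],[-27,33,7,0],[-27,33,7,0],[-27,33,7,0],[-27,33,7,0],[-25,33,7,0]]]}}

```text
time_s: 3.0
eef_pos: [0.4398, 0.2647, 0.1612]
orientation: [-179.9, -0.4, 78.4]
contact_force: [0.4, 0.8, -0.2]
finger_gap: 0.0871
```

```bash
python3 -c "
from go import *
go((.4392,.2715,.16),(.4392,.2715,.02))"
```

```text
t 3.0 pos [0.4398 0.2647 0.1612] ori [-179.9   -0.4   78.4] gap 0.0871 F [ 0.4  0.8 -0.2]
-> (0.4392, 0.2715, 0.16) tool shift mm [ 6.6 -1.9  1.2] len 7.0
-> (0.4392, 0.2715, 0.02) tool shift mm [  5.5  -1.7 141.2] len 141.0
```

Request:
{"method": "carry_out", "body": {"motion": [[[6,-2,0,0],[0,0,30,0],[0,0,35,0],[0,0,35,0],[0,0,25,0],[0,0,14,0],[0,0,0,0]]]}}

```text
time_s: 3.7
eef_pos: [0.4439, 0.2685, 0.0188]
orientation: [179.9, -0.6, 77.8]
contact_force: [-0.4, -0.6, 0.7]
finger_gap: 0.0875
```

Request:
{"method": "carry_out", "body": {"motion": [[[0,0,0,0],[0,0,0,0],[0,0,0,0],[0,0,0,0],[0,0,0,0],[0,0,0,0]]], "jaw": -1, "squeeze": 20}}

```text
time_s: 4.3
eef_pos: [0.4454, 0.2709, 0.0228]
orientation: [179.7, -0.9, 77.9]
contact_force: [-0.6, -0.6, -0.4]
finger_gap: 0.0465
```

```bash
python3 -c "
from go import *
go((.4392,.2715,.02))
a=snap('scene','s1.png')[120:240,140:340];b=snap('top','t1.png')[150:270,120:320]
import cv2
cv2.imwrite('pics/c1.png',cv2.cvtColor(np.vstack([cv2.resize(a,None,fx=2.5,fy=2.5),cv2.resize(b,None,fx=2.5,fy=2.5)]),cv2.COLOR_RGB2BGR))"
```

```text
t 4.3 pos [0.4454 0.2709 0.0228] ori [179.7  -0.9  77.9] gap 0.0465 F [-0.6 -0.6 -0.4]
-> (0.4392, 0.2715, 0.02) tool shift mm [-0.7 -6.2  2.8] len 7.0
```

View pics/c1.png

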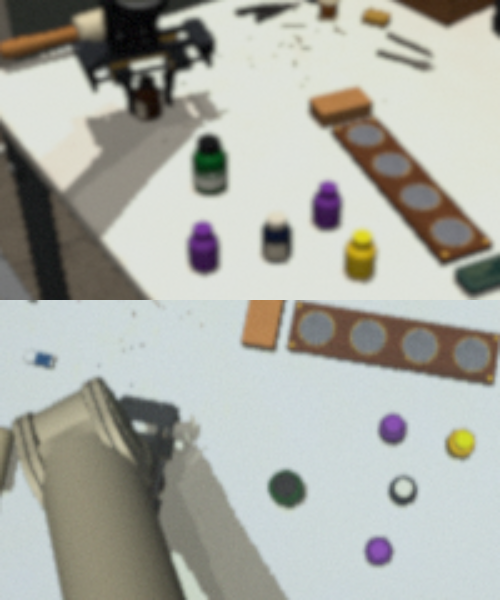

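Request:
{"method": "carry_out", "body": {"motion": [[[0,0,0,0],[0,0,0,0],[0,0,0,0]]]}}

```text
time_s: 4.7
eef_pos: [0.4454, 0.2708, 0.0227]
orientation: [179.7, -0.9, 77.9]
contact_force: [-0.7, 0.8, 0.5]
finger_gap: 0.0404
```

Request:
{"method": "carry_out", "body": {"motion": [[[0,0,-10,0],[0,0,-20,0],[0,0,-30,0],[0,0,-30,0],[0,0,-25,0]]]}}

```text
time_s: 5.2
eef_pos: [0.4424, 0.2668, 0.14]
orientation: [180.0, -0.4, 77.8]
contact_force: [0.5, 0.9, -0.4]
finger_gap: 0.0403
```

```bash
python3 -c "
from go import *
go((.647,-.0395,.15))"
```

```text
t 5.2 pos [0.4424 0.2668 0.14  ] ori [180.   -0.4  77.8] gap 0.0403 F [ 0.5  0.9 -0.4]
-> (0.647, -0.0395, 0.15) tool shift mm [-256.   264.7  -11.8] len 368.0
```

Request:
{"method": "carry_out", "body": {"motion": [[[-15,15,-2,0],[-25,26,-2,0],[-28,29,-1,0],[-28,29,0,0],[-28,29,0,0],[-28,29,0,0],[-28,29,0,0],[-28,29,0,0],[-26,26,0,0],[-15,15,0,0]]]}}

```text
time_s: 6.2
eef_pos: [0.6483, -0.0363, 0.1547]
orientation: [179.5, -1.0, 78.4]
contact_force: [0.3, -0.6, -0.4]
finger_gap: 0.0407
```

Request:
{"method": "carry_out", "body": {"motion": [[[0,0,0,0],[0,0,0,0]]]}}

```text
time_s: 6.4
eef_pos: [0.6487, -0.0405, 0.1553]
orientation: [179.5, -0.9, 78.1]
contact_force: [-0.1, 0.3, -0.9]
finger_gap: 0.0406
```

```bash
python3 -c "
from go import *
go((.647,-.0395,.06),(.647,-.0395,.036))"
```

```text
t 6.4 pos [ 0.6487 -0.0405  0.1553] ori [179.5  -0.9  78.1] gap 0.0406 F [-0.1  0.3 -0.9]
-> (0.647, -0.0395, 0.06) tool shift mm [-0.9 -2.7 95.3] len 95.0
-> (0.647, -0.0395, 0.036) tool shift mm [ -1.2  -2.9 119.3] len 119.0
```

Request:
{"method": "carry_out", "body": {"motion": [[[-1,-3,15,0],[0,0,25,0],[0,0,25,0],[0,0,20,0],[0,0,10,0],[0,0,0,0],[0,0,0,0]]]}}

```text
time_s: 7.1
eef_pos: [0.6425, -0.0298, 0.0546]
orientation: [179.7, -1.1, 78.6]
contact_force: [-0.2, -0.1, -1.3]
finger_gap: 0.0404
```

```bash
python3 -c "
from go import *
go((.647,-.0395,.036))
a=snap('scene','s2.png')[120:240,200:400];b=snap('top','t2.png')[110:230,180:380]
cv2.imwrite('pics/c2.png',cv2.cvtColor(np.vstack([cv2.resize(a,None,fx=2.5,fy=2.5),cv2.resize(b,None,fx=2.5,fy=2.5)]),cv2.COLOR_RGB2BGR))"
```

```text
t 7.1 pos [ 0.6425 -0.0298  0.0546] ori [179.7  -1.1  78.6] gap 0.0404 F [-0.2 -0.1 -1.3]
-> (0.647, -0.0395, 0.036) tool shift mm [-9.   6.3 18.4] len 21.0
```

View pics/c2.png

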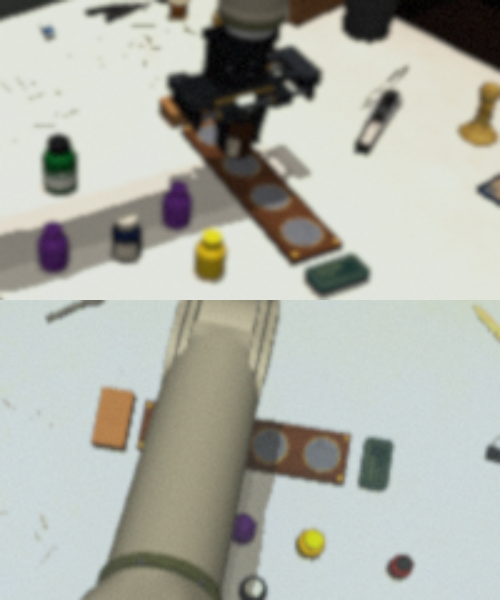

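Request:
{"method": "carry_out", "body": {"motion": [[[-6,5,6,0],[-3,2,6,0],[0,0,3,0],[0,0,0,0]]]}}

```text
time_s: 7.6
eef_pos: [0.65, -0.0416, 0.0409]
orientation: [179.4, -1.2, 78.6]
contact_force: [1.1, -0.1, -0.3]
finger_gap: 0.0406
```

```bash
python3 -c "
from go import *
go((.647,-.0395,.036))"
```

```text
t 7.6 pos [ 0.65   -0.0416  0.0409] ori [179.4  -1.2  78.6] gap 0.0406 F [ 1.1 -0.1 -0.3]
-> (0.647, -0.0395, 0.036) tool shift mm [ 1.3 -3.4  4.9] len 6.0
```

Request:
{"method": "carry_out", "body": {"motion": [[[1,-3,4,0],[0,0,0,0],[0,0,0,0]]]}}

```text
time_s: 7.9
eef_pos: [0.6471, -0.0399, 0.0365]
orientation: [179.4, -1.2, 78.6]
contact_force: [0.0, 0.3, -1.3]
finger_gap: 0.0409
```

```bash
python3 -c "
from go import *
go((.647,-.0395,.036))"
```

```text
t 7.9 pos [ 0.6471 -0.0399  0.0365] ori [179.4  -1.2  78.6] gap 0.0409 F [ 0.   0.3 -1.3]
-> (0.647, -0.0395, 0.036) tool shift mm [ 0.4 -0.1  0.5] len 1.0
```

Request:
{"method": "carry_out", "body": {"motion": [[[0,0,1,0],[0,0,0,0]]]}}

```text
time_s: 8.1
eef_pos: [0.6471, -0.0396, 0.0356]
orientation: [179.4, -1.2, 78.6]
contact_force: [0.3, -1.0, -1.5]
finger_gap: 0.0407
```

Request:
{"method": "carry_out", "body": {"motion": [[[0,0,0,0],[0,0,0,0],[0,0,0,0],[0,0,0,0],[0,0,0,0]]], "jaw": 0.7}}

```text
time_s: 8.6
eef_pos: [0.6477, -0.0395, 0.0363]
orientation: [179.4, -1.2, 78.6]
contact_force: [0.2, -0.7, 0.1]
finger_gap: 0.0705
```

```bash
python3 -c "
from go import *
go((.647,-.0395,.15))"
```

```text
t 8.6 pos [ 0.6477 -0.0395  0.0363] ori [179.4  -1.2  78.6] gap 0.0705 F [ 0.2 -0.7  0.1]
-> (0.647, -0.0395, 0.15) tool shift mm [   2.3    0.6 -113.7] len 114.0
```

Rise, then go to above the green bottle.

Request:
{"method": "carry_out", "body": {"motion": [[[0,0,-15,0],[0,0,-30,0],[0,0,-35,0],[0,0,-30,0],[0,0,-10,0],[0,0,0,0]]], "jaw": 1}}

```text
time_s: 9.2
eef_pos: [0.6456, -0.0426, 0.1649]
orientation: [179.3, -1.2, 78.5]
contact_force: [0.1, 0.2, -1.3]
finger_gap: 0.0871
```

```bash
python3 -c "
from go import *
go((.4296,.078,.16))"
```

```text
t 9.2 pos [ 0.6456 -0.0426  0.1649] ori [179.3  -1.2  78.5] gap 0.0871 F [ 0.1  0.2 -1.3]
-> (0.4296, 0.078, 0.16) tool shift mm [  75.1 -235.7    3.7] len 247.0
```

Request:
{"method": "carry_out", "body": {"motion": [[[6,-18,0,0],[9,-29,0,0],[10,-32,0,0],[10,-32,0,0],[10,-32,0,0],[10,-32,0,0],[9,-30,0,0],[6,-18,0,0],[0,0,0,0]]]}}

```text
time_s: 10.1
eef_pos: [0.428, 0.0733, 0.1546]
orientation: [179.8, -0.8, 78.6]
contact_force: [-0.4, -0.0, -0.6]
finger_gap: 0.0876
```

```bash
python3 -c "
from go import *
go((.4296,.078,.16),(.4296,.078,.025))
a=snap('scene','s3.png')[90:210,200:400];b=snap('top','t3.png')[110:230,180:380]
cv2.imwrite('pics/c3.png',cv2.cvtColor(np.vstack([cv2.resize(a,None,fx=2.5,fy=2.5),cv2.resize(b,None,fx=2.5,fy=2.5)]),cv2.COLOR_RGB2BGR))"
```

```text
t 10.1 pos [0.428  0.0733 0.1546] ori [179.8  -0.8  78.6] gap 0.0876 F [-0.4 -0.  -0.6]
-> (0.4296, 0.078, 0.16) tool shift mm [ 5.   0.6 -5.4] len 7.0
-> (0.4296, 0.078, 0.025) tool shift mm [  3.1   0.2 129.6] len 130.0
```

View pics/c3.png

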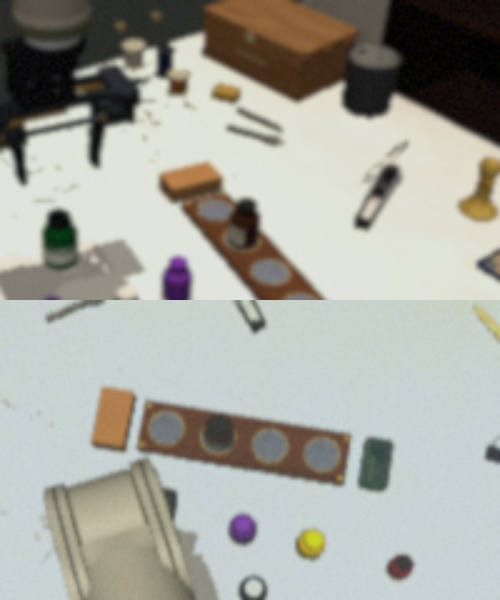

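The brown bottle stands upright on the second pad, at about (267,163) in the top picture. Descend on green.

Request:
{"method": "carry_out", "body": {"motion": [[[3,0,15,0],[0,0,30,0],[0,0,33,0],[0,0,20,0],[0,0,0,0]]]}}

```text
time_s: 10.7
eef_pos: [0.4362, 0.0728, 0.0536]
orientation: [179.5, -0.7, 78.2]
contact_force: [-0.1, -0.1, 0.9]
finger_gap: 0.0873
```

```bash
python3 -c "
from go import *
go((.4296,.078,.024))"
```

```text
t 10.7 pos [0.4362 0.0728 0.0536] ori [179.5  -0.7  78.2] gap 0.0873 F [-0.1 -0.1  0.9]
-> (0.4296, 0.078, 0.024) tool shift mm [ 3.4 -7.8 29.6] len 31.0
```

Request:
{"method": "carry_out", "body": {"motion": [[[2,-5,8,0],[1,-2,10,0],[0,0,7,0],[0,0,0,0]]]}}

```text
time_s: 11.1
eef_pos: [0.432, 0.077, 0.0284]
orientation: [179.4, -0.7, 78.1]
contact_force: [0.9, -0.7, 0.0]
finger_gap: 0.087
```

Request:
{"method": "carry_out", "body": {"motion": [[[0,0,0,0],[0,0,0,0],[0,0,0,0],[0,0,0,0],[0,0,0,0],[0,0,0,0],[0,0,0,0]]], "jaw": -1}}

```text
time_s: 11.8
eef_pos: [0.433, 0.0775, 0.0298]
orientation: [179.3, -0.8, 78.1]
contact_force: [0.1, -0.4, -2.2]
finger_gap: 0.0476
```

```bash
python3 -c "
from go import *
go((.4296,.078,.024))"
```

```text
t 11.8 pos [0.433  0.0775 0.0298] ori [179.3  -0.8  78.1] gap 0.0476 F [ 0.1 -0.4 -2.2]
-> (0.4296, 0.078, 0.024) tool shift mm [-0.3 -3.5  5.8] len 7.0
```

Request:
{"method": "carry_out", "body": {"motion": [[[0,0,0,0],[0,0,-10,0],[0,0,-20,0],[0,0,-30,0],[0,0,-30,0],[0,0,-20,0]]]}}

```text
time_s: 12.4
eef_pos: [0.4289, 0.0744, 0.1431]
orientation: [179.5, -0.4, 78.0]
contact_force: [1.3, 0.1, -2.2]
finger_gap: 0.0476
```

```bash
python3 -c "
from go import *
go((.662,.0343,.145))"
```

```text
t 12.4 pos [0.4289 0.0744 0.1431] ori [179.5  -0.4  78. ] gap 0.0476 F [ 1.3  0.1 -2.2]
-> (0.662, 0.0343, 0.145) tool shift mm [9.200e+00 2.363e+02 1.000e-01] len 237.0
```

Request:
{"method": "carry_out", "body": {"motion": [[[1,16,0,0],[1,26,0,0],[1,31,0,0],[1,32,0,0],[1,32,0,0],[1,32,0,0],[1,28,0,0],[1,16,0,0],[0,6,0,0],[0,0,0,0]]]}}

```text
time_s: 13.4
eef_pos: [0.6531, 0.0364, 0.1552]
orientation: [179.2, -0.7, 78.2]
contact_force: [-0.5, 0.1, -2.3]
finger_gap: 0.0476
```

```bash
python3 -c "
from go import *
go((.662,.0343,.0425))"
```

```text
t 13.4 pos [0.6531 0.0364 0.1552] ori [179.2  -0.7  78.2] gap 0.0476 F [-0.5  0.1 -2.3]
-> (0.662, 0.0343, 0.0425) tool shift mm [ -1.7   7.7 112.7] len 113.0
```

Request:
{"method": "carry_out", "body": {"motion": [[[-1,6,12,0],[-1,0,22,0],[-1,0,22,0],[-1,0,15,0],[0,0,5,0],[0,0,0,0]]]}}

```text
time_s: 14.0
eef_pos: [0.6567, 0.0333, 0.0758]
orientation: [179.3, -0.9, 78.3]
contact_force: [-1.0, 0.6, -1.7]
finger_gap: 0.0479
```

```bash
python3 -c "
from go import *
go((.662,.0343,.0425))"
```

```text
t 14.0 pos [0.6567 0.0333 0.0758] ori [179.3  -0.9  78.3] gap 0.0479 F [-1.   0.6 -1.7]
-> (0.662, 0.0343, 0.0425) tool shift mm [ 1.5  4.6 33.4] len 34.0
```

Request:
{"method": "carry_out", "body": {"motion": [[[1,4,8,0],[0,1,10,0],[0,0,6,0],[0,0,0,0]]]}}

```text
time_s: 14.4
eef_pos: [0.6638, 0.034, 0.0519]
orientation: [179.2, -0.9, 78.3]
contact_force: [-0.4, 0.1, -2.4]
finger_gap: 0.0473
```

```bash
python3 -c "
from go import *
go((.662,.0343,.0425))"
```

```text
t 14.4 pos [0.6638 0.034  0.0519] ori [179.2  -0.9  78.3] gap 0.0473 F [-0.4  0.1 -2.4]
-> (0.662, 0.0343, 0.0425) tool shift mm [-0.2 -2.   9.3] len 10.0
```

Request:
{"method": "carry_out", "body": {"motion": [[[0,-2,5,0],[0,0,3,0],[0,0,0,0]]]}}

```text
time_s: 14.7
eef_pos: [0.662, 0.0345, 0.0435]
orientation: [179.1, -0.9, 78.3]
contact_force: [0.0, 0.5, -1.4]
finger_gap: 0.0474
```

```bash
python3 -c "
from go import *
go((.662,.0343,.0425))"
```

```text
t 14.7 pos [0.662  0.0345 0.0435] ori [179.1  -0.9  78.3] gap 0.0474 F [ 0.   0.5 -1.4]
-> (0.662, 0.0343, 0.0425) tool shift mm [-0.2  0.   1. ] len 1.0
```

Request:
{"method": "carry_out", "body": {"motion": [[[0,0,1,0],[0,0,0,0]]]}}

```text
time_s: 14.9
eef_pos: [0.6622, 0.0346, 0.0427]
orientation: [179.1, -0.9, 78.3]
contact_force: [0.6, -0.8, -2.5]
finger_gap: 0.0475
```

Request:
{"method": "carry_out", "body": {"motion": [[[0,0,0,0],[0,0,0,0],[0,0,0,0],[0,0,0,0],[0,0,0,0]]], "jaw": 0.8}}

```text
time_s: 15.4
eef_pos: [0.6633, 0.0345, 0.0442]
orientation: [179.0, -1.0, 78.3]
contact_force: [0.0, -1.4, 0.1]
finger_gap: 0.0756
```

Request:
{"method": "carry_out", "body": {"motion": [[[0,0,-15,0],[0,0,-30,0],[0,0,-35,0],[0,0,-25,0],[0,0,0,0]]]}}

```text
time_s: 15.9
eef_pos: [0.6608, 0.0324, 0.1568]
orientation: [179.0, -1.0, 78.2]
contact_force: [0.8, -0.6, 0.0]
finger_gap: 0.0782
```

```bash
python3 -c "
from go import *
go((.423,-.081,.16))"
```

```text
t 15.9 pos [0.6608 0.0324 0.1568] ori [179.   -1.   78.2] gap 0.0782 F [ 0.8 -0.6  0. ]
-> (0.423, -0.081, 0.16) tool shift mm [-159.4 -209.6   -9.7] len 264.0
```

Request:
{"method": "carry_out", "body": {"motion": [[[-12,-16,-2,0],[-20,-26,-2,0],[-22,-29,0,0],[-22,-29,0,0],[-22,-29,0,0],[-22,-29,0,0],[-19,-25,0,0],[-12,-15,0,0],[-3,-4,0,0],[0,0,0,0]]], "jaw": 0.45}}

```text
time_s: 16.9
eef_pos: [0.4236, -0.0809, 0.1563]
orientation: [178.7, -1.3, 78.3]
contact_force: [0.0, 0.6, -0.4]
finger_gap: 0.0632
```

```bash
python3 -c "
from go import *
go((.423,-.081,.16),(.423,-.081,.02))
a=snap('scene','s4.png')[120:240,190:390];b=snap('top','t4.png')[130:250,180:380]
cv2.imwrite('pics/c4.png',cv2.cvtColor(np.vstack([cv2.resize(a,None,fx=2.5,fy=2.5),cv2.resize(b,None,fx=2.5,fy=2.5)]),cv2.COLOR_RGB2BGR))"
```

```text
t 16.9 pos [ 0.4236 -0.0809  0.1563] ori [178.7  -1.3  78.3] gap 0.0632 F [ 0.   0.6 -0.4]
-> (0.423, -0.081, 0.16) tool shift mm [-0.2 -0.5 -3.7] len 4.0
-> (0.423, -0.081, 0.02) tool shift mm [ -3.4  -3.7 136.2] len 136.0
```

View pics/c4.png

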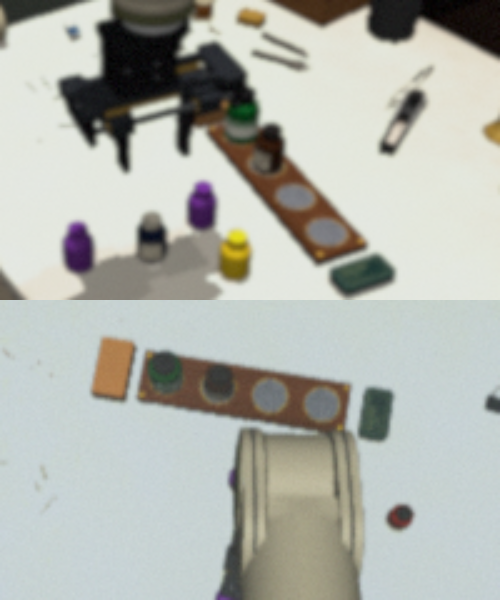

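Request:
{"method": "carry_out", "body": {"motion": [[[-1,-3,15,0],[-1,-1,25,0],[0,0,18,0],[0,0,0,0]]]}}

```text
time_s: 17.4
eef_pos: [0.4262, -0.0792, 0.0974]
orientation: [178.5, -1.1, 78.5]
contact_force: [-0.4, 0.1, 0.8]
finger_gap: 0.0628
```

```bash
python3 -c "
from go import *
go((.423,-.081,.02))"
```

```text
t 17.4 pos [ 0.4262 -0.0792  0.0974] ori [178.5  -1.1  78.5] gap 0.0628 F [-0.4  0.1  0.8]
-> (0.423, -0.081, 0.02) tool shift mm [-3.9 -4.8 77.3] len 78.0
```

Request:
{"method": "carry_out", "body": {"motion": [[[-2,-4,10,0],[0,-1,15,0],[-1,-1,15,0],[0,0,8,0],[0,0,0,0]]]}}

```text
time_s: 17.9
eef_pos: [0.4238, -0.0799, 0.0489]
orientation: [178.3, -1.0, 78.6]
contact_force: [0.2, 0.0, 0.3]
finger_gap: 0.063
```

```bash
python3 -c "
from go import *
go((.423,-.081,.02))"
```

```text
t 17.9 pos [ 0.4238 -0.0799  0.0489] ori [178.3  -1.   78.6] gap 0.063 F [0.2 0.  0.3]
-> (0.423, -0.081, 0.02) tool shift mm [-1.8 -1.4 28.8] len 29.0
```

Request:
{"method": "carry_out", "body": {"motion": [[[-1,-1,8,0],[0,0,10,0],[0,0,7,0],[0,0,0,0]]]}}

```text
time_s: 18.3
eef_pos: [0.4247, -0.0801, 0.0231]
orientation: [178.2, -1.1, 78.7]
contact_force: [0.8, 0.0, 0.0]
finger_gap: 0.063
```

Request:
{"method": "carry_out", "body": {"motion": [[[0,0,0,0],[0,0,0,0],[0,0,0,0],[0,0,0,0],[0,0,0,0],[0,0,0,0]]], "jaw": -1}}

```text
time_s: 18.9
eef_pos: [0.4249, -0.0802, 0.0236]
orientation: [178.2, -1.1, 78.7]
contact_force: [-0.5, 0.3, -0.4]
finger_gap: 0.0374
```

```bash
python3 -c "
from go import *
go((.423,-.081,.02))"
```

```text
t 18.9 pos [ 0.4249 -0.0802  0.0236] ori [178.2  -1.1  78.7] gap 0.0374 F [-0.5  0.3 -0.4]
-> (0.423, -0.081, 0.02) tool shift mm [-1.2 -1.8  3.6] len 4.0
```

Request:
{"method": "carry_out", "body": {"motion": [[[0,0,-10,0],[0,0,-20,0],[0,0,-30,0],[0,0,-30,0],[0,0,-25,0],[0,0,0,0]]]}}

```text
time_s: 19.5
eef_pos: [0.4196, -0.0835, 0.1452]
orientation: [178.2, -0.9, 78.5]
contact_force: [0.8, 0.4, -1.0]
finger_gap: 0.0368
```

```bash
python3 -c "
from go import *
go((.6325,-.1126,.145))"
```

```text
t 19.5 pos [ 0.4196 -0.0835  0.1452] ori [178.2  -0.9  78.5] gap 0.0368 F [ 0.8  0.4 -1. ]
-> (0.6325, -0.1126, 0.145) tool shift mm [ 14.1 214.3   7. ] len 215.0
```

Request:
{"method": "carry_out", "body": {"motion": [[[1,15,0,0],[2,25,0,0],[2,30,0,0],[2,32,0,0],[2,32,0,0],[2,30,0,0],[1,20,0,0],[1,10,0,0],[0,0,0,0]]]}}

```text
time_s: 20.4
eef_pos: [0.6168, -0.1105, 0.1471]
orientation: [178.5, -0.9, 78.5]
contact_force: [-1.5, -1.1, -1.2]
finger_gap: 0.0368
```

```bash
python3 -c "
from go import *
go((.6325,-.1126,.0365))"
```

```text
t 20.4 pos [ 0.6168 -0.1105  0.1471] ori [178.5  -0.9  78.5] gap 0.0368 F [-1.5 -1.1 -1.2]
-> (0.6325, -0.1126, 0.0365) tool shift mm [ -0.7  12.8 111. ] len 112.0
```

Request:
{"method": "carry_out", "body": {"motion": [[[0,7,12,0],[0,4,22,0],[0,1,22,0],[0,0,15,0],[0,0,5,0],[0,0,0,0]]]}}

```text
time_s: 21.0
eef_pos: [0.6272, -0.1128, 0.0679]
orientation: [178.6, -0.8, 78.4]
contact_force: [-1.0, 0.4, -0.9]
finger_gap: 0.0362
```

```bash
python3 -c "
from go import *
go((.6325,-.1126,.0365))"
```

```text
t 21.0 pos [ 0.6272 -0.1128  0.0679] ori [178.6  -0.8  78.4] gap 0.0362 F [-1.   0.4 -0.9]
-> (0.6325, -0.1126, 0.0365) tool shift mm [ 0.8  4.4 31.5] len 32.0
```

Request:
{"method": "carry_out", "body": {"motion": [[[0,4,8,0],[0,1,10,0],[0,0,5,0],[0,0,0,0]]]}}

```text
time_s: 21.4
eef_pos: [0.6342, -0.1137, 0.0454]
orientation: [178.5, -0.8, 78.4]
contact_force: [-0.8, 0.2, -1.2]
finger_gap: 0.0371
```

```bash
python3 -c "
from go import *
go((.6325,-.1126,.0365))"
```

```text
t 21.4 pos [ 0.6342 -0.1137  0.0454] ori [178.5  -0.8  78.4] gap 0.0371 F [-0.8  0.2 -1.2]
-> (0.6325, -0.1126, 0.0365) tool shift mm [ 0.6 -2.2  8.8] len 9.0
```

Request:
{"method": "carry_out", "body": {"motion": [[[0,-2,5,0],[0,0,3,0],[0,0,0,0],[0,0,0,0]]]}}

```text
time_s: 21.8
eef_pos: [0.6325, -0.1134, 0.037]
orientation: [178.4, -0.8, 78.4]
contact_force: [-0.7, 0.5, -1.0]
finger_gap: 0.0371
```

```bash
python3 -c "
from go import *
go((.6325,-.1126,.0365))"
```

```text
t 21.8 pos [ 0.6325 -0.1134  0.037 ] ori [178.4  -0.8  78.4] gap 0.0371 F [-0.7  0.5 -1. ]
-> (0.6325, -0.1126, 0.0365) tool shift mm [ 0.7 -0.2  0.6] len 1.0
```

Request:
{"method": "carry_out", "body": {"motion": [[[0,0,1,0],[0,0,0,0]]]}}

```text
time_s: 22.0
eef_pos: [0.6327, -0.1134, 0.0363]
orientation: [178.4, -0.8, 78.4]
contact_force: [-0.7, 0.9, -1.5]
finger_gap: 0.0369
```

Request:
{"method": "carry_out", "body": {"motion": [[[0,0,0,0],[0,0,0,0],[0,0,0,0],[0,0,0,0],[0,0,0,0]]], "jaw": 0.7}}

```text
time_s: 22.5
eef_pos: [0.6336, -0.1136, 0.0373]
orientation: [178.3, -0.8, 78.4]
contact_force: [0.6, 0.2, -0.2]
finger_gap: 0.0686
```

Request:
{"method": "carry_out", "body": {"motion": [[[0,0,-15,0],[0,0,-30,0],[0,0,-35,0],[0,0,-25,0],[0,0,0,0]]]}}

```text
time_s: 23.0
eef_pos: [0.6297, -0.1154, 0.1497]
orientation: [178.3, -0.8, 78.4]
contact_force: [-0.0, 0.5, -0.2]
finger_gap: 0.0737
```

```bash
python3 -c "
from go import *
go((.452,-.2852,.15))"
```

```text
t 23.0 pos [ 0.6297 -0.1154  0.1497] ori [178.3  -0.8  78.4] gap 0.0737 F [-0.   0.5 -0.2]
-> (0.452, -0.2852, 0.15) tool shift mm [-202.1 -139.6   -7.2] len 246.0
```

Request:
{"method": "carry_out", "body": {"motion": [[[-16,-11,0,0],[-24,-17,0,0],[-28,-19,0,0],[-28,-20,0,0],[-28,-20,0,0],[-28,-20,0,0],[-24,-17,0,0],[-14,-9,0,0],[-4,-3,0,0],[0,0,0,0]]]}}

```text
time_s: 24.0
eef_pos: [0.444, -0.2862, 0.1419]
orientation: [178.4, -1.0, 78.2]
contact_force: [0.3, 0.1, 0.1]
finger_gap: 0.0738
```

```bash
python3 -c "
from go import *
go((.452,-.2852,.02))
a=snap('scene','s5.png')[120:280,190:390];b=snap('top','t5.png')[130:250,180:380]
cv2.imwrite('pics/c5.png',cv2.cvtColor(np.vstack([cv2.resize(a,None,fx=2,fy=2),cv2.resize(b,None,fx=2,fy=2)]),cv2.COLOR_RGB2BGR))"
```

```text
t 24.0 pos [ 0.444  -0.2862  0.1419] ori [178.4  -1.   78.2] gap 0.0738 F [0.3 0.1 0.1]
-> (0.452, -0.2852, 0.02) tool shift mm [  0.5   4.2 122.1] len 122.0
```

View pics/c5.png

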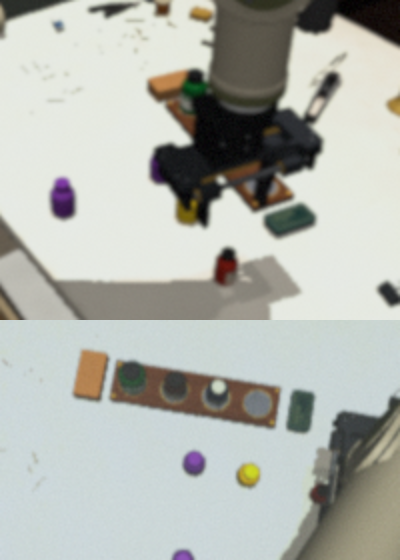

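Green, brown and blue stand on pads 1–3 (top view), and the fourth pad is free. Descend on red.

Request:
{"method": "carry_out", "body": {"motion": [[[0,4,12,0],[0,0,25,0],[0,0,20,0],[0,0,8,0],[0,0,0,0]]]}}

```text
time_s: 24.6
eef_pos: [0.4567, -0.2807, 0.0718]
orientation: [178.4, -1.0, 78.9]
contact_force: [-0.1, 0.3, -0.6]
finger_gap: 0.0739
```

```bash
python3 -c "
from go import *
go((.452,-.2852,.02))"
```

```text
t 24.6 pos [ 0.4567 -0.2807  0.0718] ori [178.4  -1.   78.9] gap 0.0739 F [-0.1  0.3 -0.6]
-> (0.452, -0.2852, 0.02) tool shift mm [-6.2 -5.1 51.6] len 52.0
```

Request:
{"method": "carry_out", "body": {"motion": [[[-4,-4,10,0],[-2,-1,15,0],[0,0,12,0],[0,0,6,0],[0,0,0,0]]]}}

```text
time_s: 25.1
eef_pos: [0.4527, -0.2854, 0.0257]
orientation: [178.3, -0.9, 78.9]
contact_force: [-0.2, 0.7, 0.7]
finger_gap: 0.0742
```

```bash
python3 -c "
from go import *
go((.452,-.2852,.02))"
```

```text
t 25.1 pos [ 0.4527 -0.2854  0.0257] ori [178.3  -0.9  78.9] gap 0.0742 F [-0.2  0.7  0.7]
-> (0.452, -0.2852, 0.02) tool shift mm [-0.  -0.9  5.7] len 6.0
```

Request:
{"method": "carry_out", "body": {"motion": [[[0,0,4,0],[0,0,3,0],[0,0,0,0]]]}}

```text
time_s: 25.4
eef_pos: [0.4533, -0.2856, 0.0187]
orientation: [178.3, -0.9, 78.9]
contact_force: [-0.1, 1.4, -0.1]
finger_gap: 0.0739
```

Request:
{"method": "carry_out", "body": {"motion": [[[0,0,0,0],[0,0,0,0],[0,0,0,0],[0,0,0,0],[0,0,0,0],[0,0,0,0],[0,0,0,0],[0,0,0,0]]], "jaw": -1}}

```text
time_s: 26.2
eef_pos: [0.454, -0.2858, 0.0197]
orientation: [178.2, -0.9, 78.9]
contact_force: [-0.0, 0.3, 0.4]
finger_gap: 0.0314
```

```bash
python3 -c "
from go import *
go((.452,-.2852,.02))"
```

```text
t 26.2 pos [ 0.454  -0.2858  0.0197] ori [178.2  -0.9  78.9] gap 0.0314 F [-0.   0.3  0.4]
-> (0.452, -0.2852, 0.02) tool shift mm [ 0.2 -2.1 -0.4] len 2.0
```

Request:
{"method": "carry_out", "body": {"motion": [[[0,0,0,0],[0,0,-10,0],[0,0,-20,0],[0,0,-30,0],[0,0,-25,0],[0,0,-15,0],[0,0,0,0]]]}}

```text
time_s: 26.9
eef_pos: [0.4494, -0.2875, 0.1255]
orientation: [178.3, -0.9, 78.8]
contact_force: [0.6, -0.4, -0.2]
finger_gap: 0.0312
```

```bash
python3 -c "
from go import *
go((.617,-.1863,.13))"
```

```text
t 26.9 pos [ 0.4494 -0.2875  0.1255] ori [178.3  -0.9  78.8] gap 0.0312 F [ 0.6 -0.4 -0.2]
-> (0.617, -0.1863, 0.13) tool shift mm [131.9 144.8   2. ] len 196.0
```

Request:
{"method": "carry_out", "body": {"motion": [[[10,11,0,0],[17,19,0,0],[20,22,0,0],[21,23,0,0],[21,23,0,0],[20,22,0,0],[14,16,0,0],[7,8,0,0],[0,0,0,0]]]}}

```text
time_s: 27.8
eef_pos: [0.6247, -0.1748, 0.122]
orientation: [178.8, -1.2, 79.0]
contact_force: [-0.5, 0.3, -0.9]
finger_gap: 0.031
```

```bash
python3 -c "
from go import *
go((.617,-.1863,.0325))"
```

```text
t 27.8 pos [ 0.6247 -0.1748  0.122 ] ori [178.8  -1.2  79. ] gap 0.031 F [-0.5  0.3 -0.9]
-> (0.617, -0.1863, 0.0325) tool shift mm [-14.6  -7.2  89.1] len 91.0
```

Request:
{"method": "carry_out", "body": {"motion": [[[-9,-5,5,0],[-5,-2,15,0],[0,0,20,0],[0,0,12,0],[0,0,0,0]]]}}

```text
time_s: 28.3
eef_pos: [0.61, -0.1922, 0.0642]
orientation: [179.0, -1.1, 78.6]
contact_force: [0.3, 0.2, 0.2]
finger_gap: 0.0311
```

```bash
python3 -c "
from go import *
go((.617,-.1863,.0325))"
```

```text
t 28.3 pos [ 0.61   -0.1922  0.0642] ori [179.   -1.1  78.6] gap 0.0311 F [0.3 0.2 0.2]
-> (0.617, -0.1863, 0.0325) tool shift mm [ 6.6  5.1 31.9] len 33.0
```

Request:
{"method": "carry_out", "body": {"motion": [[[5,4,6,0],[1,1,9,0],[0,0,6,0],[0,0,0,0]]]}}

```text
time_s: 28.7
eef_pos: [0.6171, -0.1875, 0.0426]
orientation: [179.0, -1.1, 78.5]
contact_force: [-0.3, 0.2, -0.6]
finger_gap: 0.031
```

```bash
python3 -c "
from go import *
go((.617,-.1863,.0325))"
```

```text
t 28.7 pos [ 0.6171 -0.1875  0.0426] ori [179.   -1.1  78.5] gap 0.031 F [-0.3  0.2 -0.6]
-> (0.617, -0.1863, 0.0325) tool shift mm [ 0.9 -0.5 10.1] len 10.0
```

Request:
{"method": "carry_out", "body": {"motion": [[[1,0,5,0],[0,0,4,0],[0,0,0,0],[0,0,0,0]]]}}

```text
time_s: 29.1
eef_pos: [0.618, -0.1862, 0.0334]
orientation: [178.9, -1.1, 78.5]
contact_force: [0.3, -0.6, -0.8]
finger_gap: 0.0312
```

```bash
python3 -c "
from go import *
go((.617,-.1863,.0325))"
```

```text
t 29.1 pos [ 0.618  -0.1862  0.0334] ori [178.9  -1.1  78.5] gap 0.0312 F [ 0.3 -0.6 -0.8]
-> (0.617, -0.1863, 0.0325) tool shift mm [-0.3 -1.   0.9] len 1.0
```

Set down, release, rise, and back the arm out of the view.

Request:
{"method": "carry_out", "body": {"motion": [[[0,0,1,0],[0,0,0,0]]]}}

```text
time_s: 29.3
eef_pos: [0.6182, -0.1863, 0.0327]
orientation: [178.9, -1.1, 78.6]
contact_force: [0.2, -0.1, 0.2]
finger_gap: 0.0311
```

Request:
{"method": "carry_out", "body": {"motion": [[[0,0,0,0],[0,0,0,0],[0,0,0,0],[0,0,0,0],[0,0,0,0]]], "jaw": 0.7}}

```text
time_s: 29.8
eef_pos: [0.6185, -0.1865, 0.0333]
orientation: [178.8, -1.1, 78.5]
contact_force: [-0.2, -0.3, -1.1]
finger_gap: 0.0633
```

Request:
{"method": "carry_out", "body": {"motion": [[[0,0,-15,0],[0,0,-30,0],[0,0,-40,0],[0,0,-40,0],[0,0,-30,0],[-30,0,-10,0],[-40,0,0,0],[-45,0,0,0],[-45,0,0,0],[-40,0,0,0]]]}}

```text
time_s: 30.8
eef_pos: [0.5777, -0.3845, 0.2127]
orientation: [178.4, -1.2, 79.3]
contact_force: [0.5, -0.2, 0.4]
finger_gap: 0.0738
```

Request:
{"method": "carry_out", "body": {"motion": [[[0,-40,0,0],[0,-40,0,0],[0,-30,0,0],[0,0,0,0],[0,0,0,0]]]}}

```text
time_s: 31.3
eef_pos: [0.4592, -0.3745, 0.2111]
orientation: [178.6, -0.8, 78.3]
contact_force: [0.9, 0.0, -0.1]
finger_gap: 0.0738
```

```bash
python3 -c "
from go import *
go()
a=snap('scene','s6.png');b=snap('top','t6.png')
a=a[130:250,200:400];b=b[110:230,180:380]
cv2.imwrite('pics/c6.png',cv2.cvtColor(np.vstack([cv2.resize(a,None,fx=2.5,fy=2.5),cv2.resize(b,None,fx=2.5,fy=2.5)]),cv2.COLOR_RGB2BGR))"
```

```text
t 31.3 pos [ 0.4592 -0.3745  0.2111] ori [178.6  -0.8  78.3] gap 0.0738 F [ 0.9  0.  -0.1]
```

View pics/c6.png

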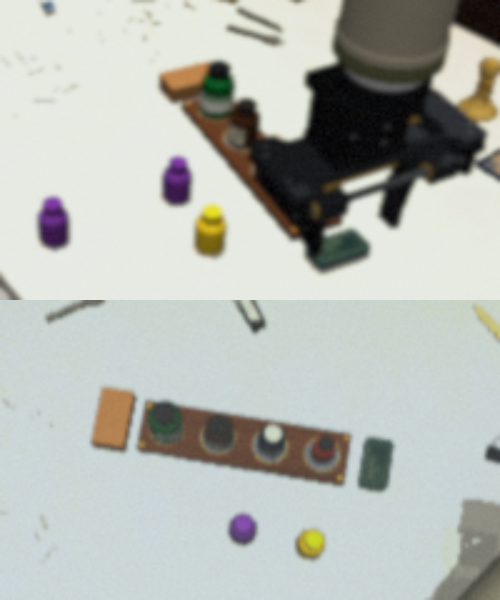

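View pics/t6.png

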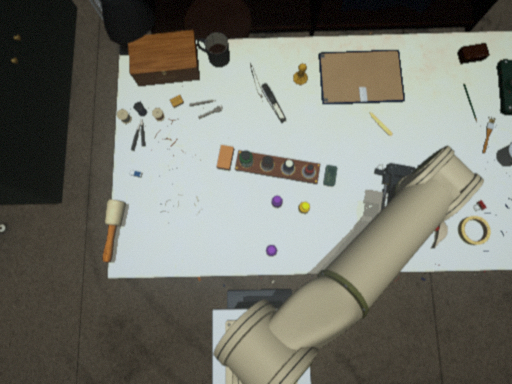

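All four stand in the top view. The hand blocks the scene camera, so move it to the left for a check.

Request:
{"method": "carry_out", "body": {"motion": [[[20,-4,-5,0],[40,0,-5,0],[45,0,-5,0],[45,0,0,0],[45,0,0,0],[45,0,0,0],[45,0,0,0],[45,0,0,0],[45,0,0,0],[45,0,0,0]]]}}

```text
time_s: 32.4
eef_pos: [0.5492, 0.0485, 0.2346]
orientation: [178.2, -0.4, 78.0]
contact_force: [1.0, 0.2, -0.3]
finger_gap: 0.0739
```

Request:
{"method": "carry_out", "body": {"motion": [[[45,0,0,0],[45,0,0,0],[40,0,0,0],[20,0,0,0],[0,0,0,0],[0,0,0,0]]]}}

```text
time_s: 33.0
eef_pos: [0.5822, 0.2155, 0.2351]
orientation: [178.2, -0.4, 78.9]
contact_force: [-0.3, -0.1, -0.8]
finger_gap: 0.074
```

```bash
python3 - <<'E'
from go import *
from bot import *
go()
a=snap('scene','s7.png');b=snap('top','t7.png')
P={'red':(.6172,-.1863),'blue':(.6326,-.1126),'brown':(.6471,-.0395),'green':(.6622,.0343)}
u=np.array([.2,.98]);v=np.array([.98,-.2])
# cap-top centre prediction if exactly centred, drawn as outline
A=cv2.resize(a[130:250,220:380],None,fx=5,fy=5,interpolation=2)[:, :]
B=cv2.resize(b[140:200,210:340],None,fx=5,fy=5,interpolation=2)
for k,p in P.items():
    for n,I,o in(('scene',A,(220,130)),('top',B,(210,140))):
        q=cv2.convexHull(hull(n,k,p[0],p[1],.012).astype(np.float32)).reshape(-1,2)
        cv2.polylines(I,[np.int32((q-o+.5)*5)],True,(255,0,255),1)
cv2.imwrite('pics/c7a.png',cv2.cvtColor(A,cv2.COLOR_RGB2BGR));cv2.imwrite('pics/c7b.png',cv2.cvtColor(B,cv2.COLOR_RGB2BGR))
E
```

```text
t 33.0 pos [0.5822 0.2155 0.2351] ori [178.2  -0.4  78.9] gap 0.074 F [-0.3 -0.1 -0.8]
```

View pics/c7a.png

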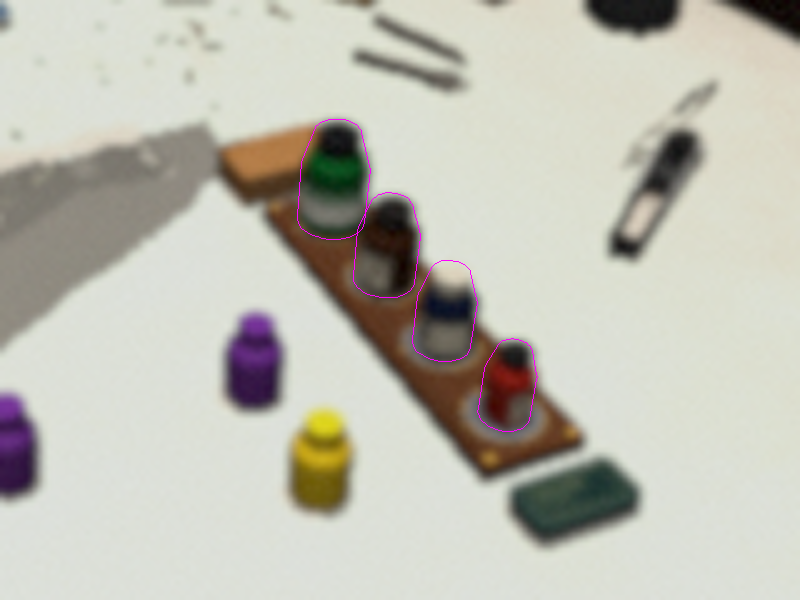

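View pics/c7b.png

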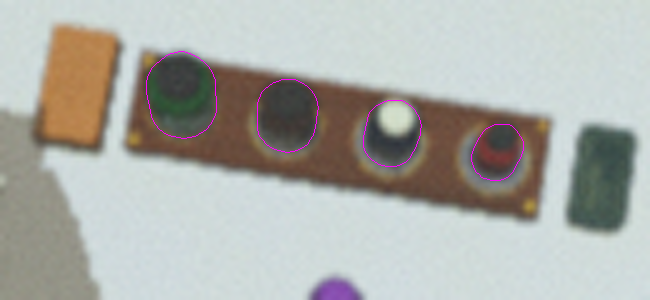

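View pics/s7.png

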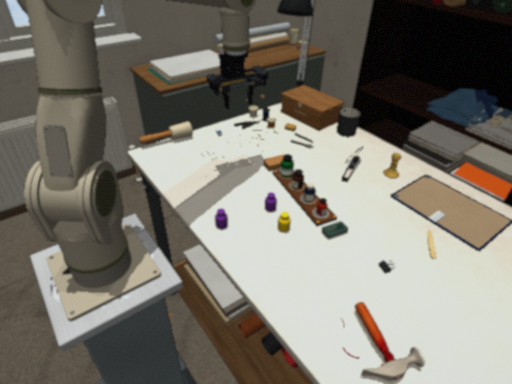

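The magenta outlines drawn for perfectly centred bottles match all four in both views to within about 1 px (3 mm). The order is right, and the clip at (386,267) is unmoved. The arm is still and clear of everything, so hand in.

```bash
python3 -c "
from go import *
go(); print(robot.hand_in())"
```

```text
t 33.1 pos [0.582  0.2146 0.2352] ori [178.2  -0.4  78.9] gap 0.0741 F [ 0.3 -0.4 -0.1]
the job is handed in; nothing more can be done
None
```

All four bottles stand upright on their felt pads, and I handed the job in at about 33 s of the 96 s allowed. From the needle tin to the sanding block the order is red, blue, brown, green.

- **Placement:** In the last pictures from both cameras, outlines drawn for perfectly centred bottles matched all four to about 1 pixel (about 3 mm). The gripper was open and clear, and the contact force read about zero.
- **Eraser and clip:** The clip was at its starting pixels in the final scene picture. The eraser was at its starting place in the last full top view, taken before the hand's final move to the left. I did not re-measure it after that, but the hand stayed more than 0.2 m up.
- **Look-alikes:** I did not grasp the purple and yellow bottles, and they look unmoved.
- **Disagreements:**
  - The two-view fits put the red, brown and green undersides 1 to 3 mm below the bench, which is within the calibration error.
  - The blue fit came out about 7 mm low because its white cap was lost against the white bench. I therefore took its position mainly from the top view.
  - The measured tool tilt drifted to about 2°, which the placed bottles did not show.

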